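# Weigh the potted choke on the sprung hook scale

## Task

Check how full the potted choke (grey block with a steel hanging frame) was cast: hang it by its frame on the scale's hook, lowering it until the scale alone bears its weight, then let go gently so that the hook does not jump, and leave it hanging free until it has settled for a good second. Then take hold again, lift it gently off the hook and set it down, without dropping it, upright on the floor of the aluminium tray. Do not overload or ram the scale, and leave the other parts on the desk where they are.

Things in the scene. Friction and masses are not known exactly. Their poses are not given: they have to be found in the camera images.
- choke: Potted choke: grey block 40 x 50 x 42 mm (x, y, z), mass unknown, under 0.7 kg. On top, centred, a flat steel frame, 34 mm wide (y), 8 thick (x), top 96 mm above the underside. Its window, open along x, is 24 mm wide and 42 to 82 mm above the underside; the bar above it rests on the hook. Grip the frame across its width. Origin: centre of the underside, z up. A half turn about z looks the same.
- scale: Fixed sprung hook scale. Origin on the desk straight under the hook's saddle; z up; +x points from the hook to the column. Base plate 12 mm thick, x from -35 to 170 mm, 90 mm wide. Column from x = 113 to 147 mm, 36 mm wide, 270 mm high. A round steel arm 8 mm thick comes out of the column towards -x and ends in the hook.
- hook_seat (a point): Middle of the hook's saddle, upper side of the bar, where the frame rests. Axes as the scale. 220 mm above the desk unloaded; sinks with the hook. Saddle level 9 mm either way along x. The upturned tip ends 28 mm towards -x, 14 mm above the saddle; towards +x the bar rises to 10 mm above the saddle at 26 mm, then runs level. The bar's lowest point is 8 mm below the saddle.
- scale_hook (a joint): How far the hook has sunk, m: 0 unloaded, grows downwards, stop at 0.11. Spring 70 N/m (14 mm per newton), lightly damped, starts to sink at 0.1 N. Delicate: the hook should never move faster than 0.06 m/s up or down (so load and lift at 25 mm/s or less), sink beyond 0.105, or feel over 15 N. Letting go of a load 0.4 N from balance already makes it jump.
- tray: Fixed open aluminium tray, 140 x 120 x 20 mm outside (x, y, z), walls and floor 5 mm thick. Origin: centre of its underside, z up.
- canister: Amber glass screw-top canister, 60 mm diameter, 85 mm high, bystander. Origin: centre of its underside.
- spreader: Finned copper heat spreader, 50 x 70 x 18 mm, bystander. Origin: centre of its underside.
- potbox: Empty grey potting box, open on top, no frame, 45 x 55 x 38 mm, bystander. Origin: centre of its underside.
- jackplate: Gold RCA jack plate lying flat, 36 x 62 mm, 18 mm high at the jacks, bystander. Origin: centre of its underside.
- tubebase: Tan bakelite tube base standing pins up, 36 mm diameter, 42 mm high, bystander. Origin: centre of its underside.
- capacitor: Upright black capacitor can, 25 mm diameter, 45 mm high, bystander. Origin: centre of its underside.
- driver: Screwdriver lying on the desk, bystander. Origin: on the desk under the tool.
There are look-alikes about, which are no part of the job. Leave any yellow look-alike of the choke alone. Of the things shaped like the tray, the aluminium one is meant.

How it is judged:
By the outcome, as a careful person would: the job done as asked, in the order asked, and still so for the second after the job is handed in, with the robot touching nothing.
It also fails if it takes over 72 s, if anything falls off the work surface, if the arm or the gripper's body presses on something with over 40 N, if the wrist force passes 120 N, or if a joint passes its speed limit or range.

## Robot

A 7-joint arm with a two-finger parallel gripper is mounted at the origin on the work surface. World frame = base frame: x ahead of the robot, y to its left, z up, the work surface at z = 0. Lengths are in m, angles in rad, forces in N, time in s.
With the tool pointing down it reaches from about 0.425 to 1.025 m from the base axis. Payload 9.4 kg.
Tool frame: the origin (TCP) lies at the very end of the fingers, on their centre line; the grasp point (between the pads) lies 19 mm behind it (r.grip_point_offset is the distance from the TCP to the grasp point, in m); z points along the fingers, y is the line along which they close (so a half turn about z gives the same grasp; the last joint's range is limited). The gripper opens to 85 mm and grips with 20 to 120 N. Pads are 22 mm wide; open, the fingers measure 114 mm over their backs; the gripper's body (76 mm by 85 mm) begins 54 mm behind the grasp point. The pads swing forward as they close: fully open they stand 13 mm farther back than shut.
Start: joints at [-1.365, 0.599, -0.003, 1.599, 0.002, 0.943, -0.08], TCP at [0.202, 0.696, 0.231] pointing down, gripper open.
Joint ranges: [-2.57, 2.57], [-0.35, 1.97], [-1.29, 1.29], [0.11, 2.56], [-1.05, 4.19], [0.11, 1.86], [-2.63, 2.63]. Speed limits (rad/s): [2.22, 2.22, 3.01, 3.01, 3.14, 3.14, 3.14].

## Interface

Orientations are given as a unit quaternion [x, y, z, w].
In Python, from workcell import r gives the robot as it stands.
- The arm moves only by the tool arm_command, never from a script. Its argument "deltas" is a list of rows, each a list of 5 numbers: the finger opening in m, from 0 to 0.0854, then the shift along the world's x, y, z in m, then the turn about the world's z in rad. A call has exactly 8 rows; each row shifts and turns the commanded pose from where the row before left it; what a row does not reach is not made up. A row lasts 1/10 s, in which the tool goes at most 50 mm and 8.59 degrees, less where a joint would pass 70% of its speed; a pose out of reach is approached as far as the arm can. A call with a gripper value outside its range is refused whole. The fingers move at their own pace and stop on an object; "force" is the grip in N (left out, the last holds). Time passes only in rows, so rows that do not move let the fingers close, or fill a call up. It gives the time, the measured TCP pose, the force, the opening and the grip force at its end, in the units of the state.
- r.get_state(): the state, without advancing time (a new reading comes with each control period).
- r.snapshot(name): name is "scene" or "top"; returns the picture (384x512x3 uint8, red, green, blue); there is no depth.
- r.camera_info(name): a dict with "intrinsics" (3x3 intrinsics, pixels), "camera_from_world" (4x4, takes a point from world to camera coordinates). Camera axes: x right, y up, looking along -z (the intrinsics and any distortion apply to the point x, -y, -z); pixel columns grow to the right and rows downward; lengths in m; the calibration is good to about 2 mm. A picture is of the moment at which its call begins. camera_info takes no time and is no camera call.
- r.hand_in(): hands the job in; it is judged then, once.
The state is a dict: "t": time; "joint_pos": joint angles; "qvel": joint speeds; "joint_torque": joint torques, N m; "tool_pos": TCP position; "ee_rot": TCP orientation; "contact_force": force on the tool from outside, world axes, zero at the start; "moment": the same for the moment, N m; "gripper_width": finger opening in m; "finger_force": force on a finger pad.
Only numpy, scipy, OpenCV 4.12 (cv2) and the standard library are available. Lean on these libraries where they do the work, as an engineer would, in place of code of your own. Each camera call takes 0.05 s, during which the arm holds its last target. There are 200 camera calls.

## Working session

There is one attempt and no reset: what is moved stays moved. The work goes in short steps, Python scripts to look and compute and a tool call to move; the robot and the scene stay as the last step left them, time stands still between calls to the robot, and variables do not carry over. Pictures are saved under pics/ and viewed, at most 10 in all, crops included, and the job is handed in when it is done.

Besides the shell and the picture viewer there is one more tool, called after ">>>" by a JSON object that holds its "api" and its "payload". arm_command: Moves the arm, as the interface text tells. Its arguments: {"type":"object","properties":{"deltas":{"type":"array","items":{"type":"array","items":{"type":"number"}}},"force":{"type":"number"}},"required":["deltas"]}

```bash
mkdir -p pics
python3 - <<'E'
from workcell import r
import cv2
for n in("scene","top"):
    im=r.snapshot(n); cv2.imwrite(f"pics/{n}0.png",cv2.cvtColor(im,cv2.COLOR_RGB2BGR))
    c=r.camera_info(n); print(n,c)
print(r.get_state())
E
```

```text
scene {'intrinsics': array([[350.28834002,   0.        , 253.05696859],
       [  0.        , 350.28834002, 199.01406492],
       [  0.        ,   0.        ,   1.        ]]), 'camera_from_world': array([[ 0.47331676,  0.88076266,  0.01511208, -0.20290735],
       [-0.69279703,  0.36159991,  0.62392129,  0.24683684],
       [ 0.54406205, -0.30578201,  0.78134106, -1.43191829],
       [ 0.        ,  0.        ,  0.        ,  1.        ]])}
top {'intrinsics': array([[397.245644  ,   0.        , 254.83095126],
       [  0.        , 397.245644  , 195.22583457],
       [  0.        ,   0.        ,   1.        ]]), 'camera_from_world': array([[ 0.01959386, -0.99977624,  0.00797148, -0.05486908],
       [ 0.9939911 ,  0.02033805,  0.10755486, -0.47550088],
       [-0.10769292,  0.00581617,  0.99416719, -1.20449386],
       [ 0.        ,  0.        ,  0.        ,  1.        ]])}
{'t': 0.1, 'joint_pos': array([-1.36468021,  0.60004171, -0.00255128,  1.60007597,  0.00180567,
        0.942911  , -0.0798362 ]), 'qvel': array([-0.00090949, -0.00242841,  0.00014917, -0.00152932, -0.00077385,
       -0.00112722,  0.00098422]), 'joint_torque': array([ 5.27251832e-03, -7.77989030e+01,  1.57033503e+00, -2.58625460e+01,
        1.26874266e-02,  5.54382132e-03, -1.80596061e-05]), 'tool_pos': array([0.20220671, 0.69577287, 0.23049636]), 'ee_rot': array([ 1.40921280e-01,  9.90020545e-01, -7.16104813e-04, -3.45660887e-05]), 'contact_force': array([0.12618902, 0.0979489 , 0.23231293]), 'moment': array([0.02118775, 0.03326039, 0.02436795]), 'finger_force': 0.0, 'gripper_width': 0.08525656910829367}
```

View pics/scene0.png

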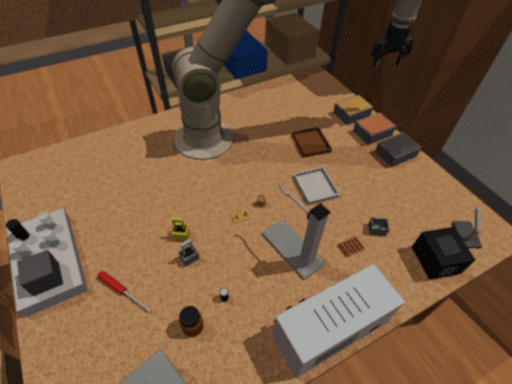

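View pics/top0.png

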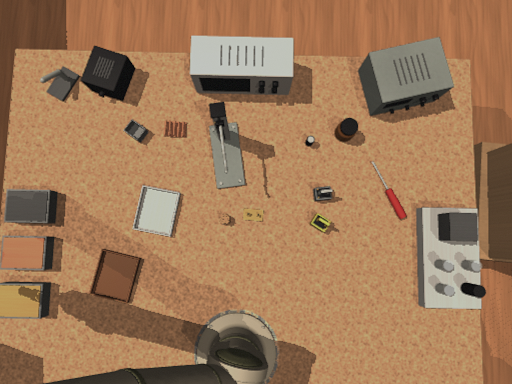

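Scene: the grey framed block is at scene (188,253) / top (323,193). Its look-alikes are the yellow one at scene (179,229) / top (320,222) and the frameless potbox at scene (377,227) / top (136,130). The grey block with a frame fits the choke. The aluminium tray is at scene (316,185) / top (157,211); the brown one is a look-alike. I'll confirm this in one enlarged crop.

Run:
```python
import cv2,numpy as np
t=cv2.imread("pics/top0.png");s=cv2.imread("pics/scene0.png")
f=lambda im,x,y,w,h,k:cv2.resize(im[y:y+h,x:x+w],None,fx=k,fy=k,interpolation=cv2.INTER_CUBIC)
a=np.hstack([f(s,160,210,50,60,5),f(t,300,175,50,60,5)]) #500x300
a=np.hstack([a,f(t,125,175,60,60,5)]) #800x300
b=np.hstack([f(s,260,170,100,75,4),f(t,185,100,100,75,4)]) #800x300
b=np.hstack([f(s,260,170,100,110,4)[:440],]) 
c=np.zeros((300,800,3),np.uint8)
q=f(s,260,175,100,100,3);c[:,:300]=q
q=f(t,195,95,100,100,3);c[:,300:600]=q
cv2.imwrite("pics/crop1.png",np.vstack([a,c]))
```

```text
(no output)
```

View pics/crop1.png

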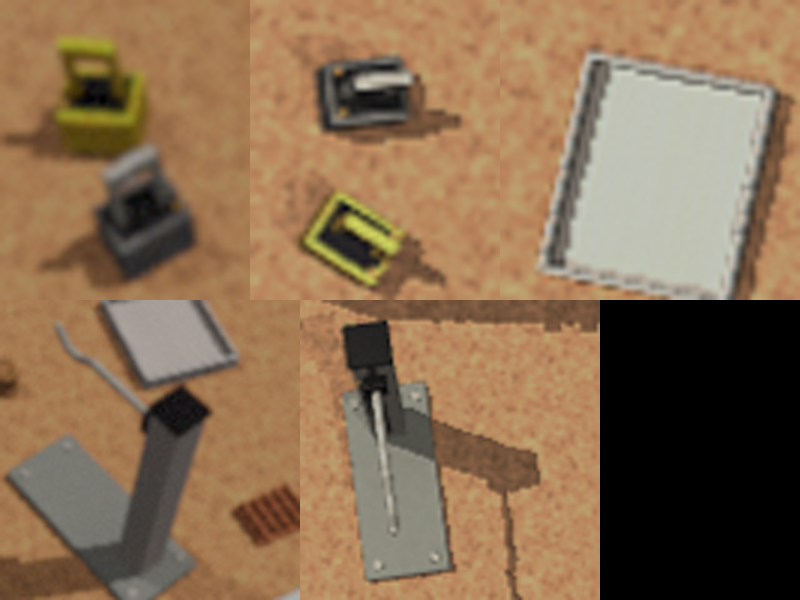

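```bash
cat > h.py <<'E'
import numpy as np
from workcell import r
from scipy.optimize import least_squares
C={n:r.camera_info(n) for n in("scene","top")}
def proj(n,P):
    P=np.atleast_2d(P);T=C[n]["camera_from_world"];q=P@T[:3,:3].T+T[:3,3]
    q=q*[1,-1,-1];u=q@C[n]["intrinsics"].T;return u[:,:2]/u[:,2:]
def pose(p,L):
    c,s=np.cos(p[2]),np.sin(p[2]);L=np.atleast_2d(L)
    return np.c_[p[0]+c*L[:,0]-s*L[:,1],p[1]+s*L[:,0]+c*L[:,1],L[:,2]]
def fit(name,obs,p0):
    f=lambda p:np.concatenate([(proj(n,pose(p,np.array(L)/1000))-[px]).ravel() for n,L,px in obs])
    s=least_squares(f,p0,loss="soft_l1");print(name,s.x.round(4),"\n",f(s.x).reshape(-1,2).round(1).tolist());return s.x
def pick(ox,oy,k,px,py):return lambda X,Y:((X-px+.5)/k+ox-.5,(Y-py+.5)/k+oy-.5)
E
cat > m1.py <<'E'
from h import *
ct=pick(300,175,5,250,0);cs=pick(160,210,5,0,0);tt=pick(125,175,5,500,0);ss=pick(260,175,3,0,300);st=pick(195,95,3,300,300)
# choke local x~world x: image up in top=+x, image left=+y
fit("choke",[("top",(20,25,42),ct(317,70)),("top",(20,-25,42),ct(405,57)),("top",(-20,-25,42),ct(411,120)),("top",(-20,25,42),ct(323,131)),
 ("top",(4,17,96),ct(356,75)),("top",(4,-17,96),ct(411,70)),("top",(-4,-17,96),ct(412,84)),("top",(-4,17,96),ct(358,90))],[.6,-.2,0])
h=[(20,-25,42),(20,25,42)]
fit("tray",[("top",(60+10,60,20),tt(588,52)),("top",(70,-60,20),tt(776,88)),("top",(-70,-60,20),tt(733,300)),("top",(-70,60,20),tt(541,269))],[.55,.2,-.2])
fit("scale",[("top",(170,45,12),st(342,398)),("top",(170,-45,12),st(425,384)),("top",(-35,-45,12),st(452,570)),("top",(-35,45,12),st(369,580)),
 ("top",(147,18,270),st(344,326)),("top",(147,-18,270),st(386,320)),("top",(113,-18,270),st(393,362)),("top",(113,18,270),st(350,370)),
 ("top",(-28,0,234),st(393,531)),("scene",(-28,0,234),ss(58,325)),("scene",(-35,-45,12),ss(68,435)),("scene",(-35,45,12),ss(7,475))],[.7,.05,.1])
E
python3 m1.py
```

```text
choke [ 0.4858 -0.2534  0.1317] 
 [[0.9, -1.1], [-0.5, -0.3], [0.0, -0.0], [1.4, -0.4], [-0.6, 0.6], [-0.1, 0.3], [0.1, 0.2], [-0.6, 0.3]]
tray [ 0.4252  0.2578 -0.1573] 
 [[-0.0, -0.6], [0.2, -1.0], [-0.1, 1.1], [-0.0, 0.4]]
scale [0.5389 0.0351 0.1585] 
 [[-0.0, -2.1], [0.3, -1.2], [-0.0, -0.2], [-0.8, 0.4], [0.1, 0.5], [0.1, 0.6], [-0.5, -0.5], [-0.3, -1.3], [0.7, 0.9], [-1.1, -1.8], [-21.2, 11.7], [20.2, -15.1]]
```

>>> {"api": "arm_command", "payload": {"deltas": [[0.085,0.025,-0.033,0.014,0.05],[0.085,0.025,-0.033,0.014,0.05],[0.085,0.025,-0.033,0.014,0.05],[0.085,0.025,-0.033,0.014,0.05],[0.085,0.025,-0.033,0.014,0.05],[0.085,0.025,-0.033,0.014,0.05],[0.085,0.025,-0.033,0.014,0.05],[0.085,0.025,-0.033,0.014,0.05]], "force": 50}}

```text
t: 0.9
tool_pos: [0.403, 0.4305, 0.3436]
ee_rot: [-0.06, 0.998, -0.0, -0.0]
contact_force: [0.4, 0.4, 0.1]
gripper_width: 0.0852
finger_force: 0.0
```

```bash
sed -i 's/(-35,-45,12),ss(68/(-35,45,12),ss(68/; s/(-35,45,12),ss(7,/(-35,-45,12),ss(7,/' m1.py
cat >> m1.py <<'E'
p=fit("choke2",[("top",(20,25,42),ct(317,70)),("top",(20,-25,42),ct(405,57)),("top",(-20,-25,42),ct(411,120)),("top",(-20,25,42),ct(323,131)),
 ("top",(4,17,96),ct(356,75)),("top",(4,-17,96),ct(411,70)),("top",(-4,-17,96),ct(412,84)),("top",(-4,17,96),ct(358,90))],[.486,-.253,.13])
B=np.array([(x,y,z) for z in(0,42,) for x,y in((20,25),(20,-25),(-20,-25),(-20,25))]+[(4,17,96),(4,-17,96),(-4,-17,96),(-4,17,96)])/1000
print("scene pred in crop",((proj("scene",pose(p,B))-[160,210]+.5)*5-.5).round().tolist())
E
python3 m1.py
```

```text
choke [ 0.4858 -0.2534  0.1317] 
 [[0.9, -1.1], [-0.5, -0.3], [0.0, -0.0], [1.4, -0.4], [-0.6, 0.6], [-0.1, 0.3], [0.1, 0.2], [-0.6, 0.3]]
tray [ 0.4252  0.2578 -0.1573] 
 [[-0.0, -0.6], [0.2, -1.0], [-0.1, 1.1], [-0.0, 0.4]]
scale [0.5397 0.0348 0.1611] 
 [[-0.1, -2.3], [0.2, -1.5], [0.1, -0.5], [-0.7, 0.1], [0.0, 0.2], [0.1, 0.3], [-0.5, -0.8], [-0.2, -1.6], [0.8, 0.6], [-1.0, -1.5], [-0.1, -1.6], [-0.8, -1.3]]
choke2 [ 0.4858 -0.2534  0.1317] 
 [[0.9, -1.1], [-0.5, -0.3], [0.0, -0.0], [1.4, -0.4], [-0.6, 0.6], [-0.1, 0.3], [0.1, 0.2], [-0.6, 0.3]]
scene pred in crop [[203.0, 241.0], [132.0, 283.0], [101.0, 236.0], [171.0, 195.0], [196.0, 207.0], [123.0, 249.0], [91.0, 201.0], [163.0, 160.0], [160.0, 147.0], [109.0, 176.0], [102.0, 166.0], [154.0, 138.0]]
```

```bash
cat >> h.py <<'E'
import cv2
def edges():
    P=[];
    for z0,z1,a,b in((0,42,20,25),(42,96,4,17)):
        c=[(a,b),(a,-b),(-a,-b),(-a,b)]
        for i in range(4):
            j=(i+1)%4
            P+= [((*c[i],z0),(*c[j],z0)),((*c[i],z1),(*c[j],z1)),((*c[i],z0),(*c[i],z1))]
    return np.array(P)/1000
def over(im,n,p,ox,oy,w,h,k,dz=0,E=None):
    o=cv2.resize(im[oy:oy+h,ox:ox+w],None,fx=k,fy=k,interpolation=cv2.INTER_CUBIC);o2=o.copy()
    for e in (edges() if E is None else E):
        q=((proj(n,pose(p,e)+[0,0,dz])-[ox,oy]+.5)*k-.5).round().astype(int)
        cv2.line(o2,tuple(q[0].tolist()),tuple(q[1].tolist()),(0,0,255),1)
    return np.vstack([o,o2])
E
python3 - <<'E'
from h import *
t=cv2.imread("pics/top0.png");s=cv2.imread("pics/scene0.png")
p=[.4858,-.2534,.1317]
cv2.imwrite("pics/c2.png",np.hstack([over(s,"scene",p,172,236,32,30,10),over(t,"top",p,306,179,36,30,10)]))
E
```

```text
(no output)
```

View pics/c2.png

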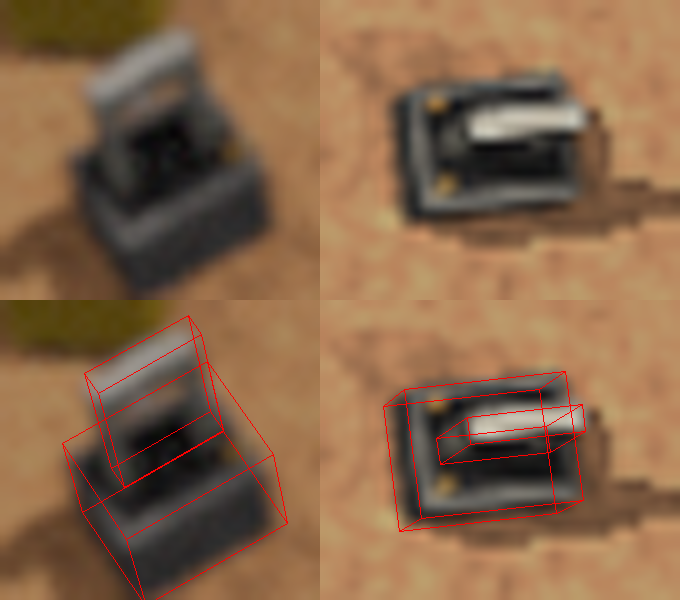

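Run:
```python
from h import *
a=pick(172,236,10,0,0);b=pick(306,179,10,320,0)
fr=[("top",(4,17,96),b(468,116)),("top",(4,-17,96),b(583,105)),("top",(-4,-17,96),b(585,128)),("top",(-4,17,96),b(472,140))]
bl=[("top",(20,25,42),b(412,93)),("top",(20,-25,42),b(560,76)),("top",(-20,-25,42),b(575,197)),("top",(-20,25,42),b(423,210))]
s=[("scene",(20,-25,0),a(137,292)),("scene",(20,25,0),a(270,228)),("scene",(20,-25,42),a(128,235)),("scene",(-20,-25,42),a(74,158)),("scene",(20,25,42),a(265,172))]
sf=[("scene",(4,-17,96),a(102,103)),("scene",(4,17,96),a(198,58))]
for n,o in(("frame",fr),("block",bl),("scene",s+sf),("all",fr+bl+s+sf)):
    fit(n,o,[.486,-.253,.1])
print(r.get_state()["tool_pos"])
```

```text
frame [ 0.4863 -0.2537  0.1218] 
 [[-0.0, -0.1], [-0.0, -0.2], [0.1, 0.2], [-0.1, 0.2]]
block [ 0.4861 -0.2532  0.1193] 
 [[-0.8, -0.6], [0.6, -0.5], [0.6, 0.4], [-0.4, 0.7]]
scene [ 0.4883 -0.2547  0.0909] 
 [[0.3, 2.2], [1.6, 0.7], [-0.7, 1.2], [-1.3, -1.0], [0.6, -0.6], [-0.7, -0.3], [0.3, -1.3]]
all [ 0.4867 -0.254   0.1014] 
 [[0.1, -0.4], [0.1, -0.2], [0.2, 0.2], [-0.0, -0.1], [-0.5, -0.9], [0.9, -0.5], [0.8, 0.3], [-0.3, 0.3], [0.5, 1.7], [1.6, 0.1], [-0.5, 0.7], [-1.2, -1.4], [0.7, -1.2], [-0.6, -0.8], [0.3, -1.9]]
[0.40300913 0.43051086 0.3435847 ]
```

>>> {"api": "arm_command", "payload": {"deltas": [[0.085,0.025,-0.033,0,0],[0.085,0.025,-0.033,0,0],[0.085,0.025,-0.033,0,0],[0.085,0.005,-0.045,0,0],[0.085,0.0,-0.045,0,0],[0.085,0,-0.045,0,0],[0.085,0,-0.045,0,0],[0.085,0,-0.045,0,0]]}}

```text
t: 1.7
tool_pos: [0.4818, 0.1063, 0.3431]
ee_rot: [-0.059, 0.998, -0.0, -0.0]
contact_force: [0.7, 0.1, -0.2]
gripper_width: 0.0848
finger_force: 0.0
```

>>> {"api": "arm_command", "payload": {"deltas": [[0.085,0.001,-0.045,0,0],[0.085,0.001,-0.045,0,0],[0.085,0.001,-0.045,0,0],[0.085,0.001,-0.045,0,0],[0.085,0,-0.045,0,0],[0.085,0,-0.045,0,0],[0.085,0,-0.045,-0.02,0],[0.085,0,-0.045,-0.02,0]]}}

```text
t: 2.5
tool_pos: [0.4862, -0.2536, 0.3032]
ee_rot: [-0.059, 0.998, -0.0, 0.001]
contact_force: [1.2, 0.9, 0.0]
gripper_width: 0.085
finger_force: 0.0
```

```bash
cat > st.py <<'E'
from workcell import r
import numpy as np
F=[]
for i in range(5):
    s=r.get_state();F.append(s["contact_force"]); r.snapshot("top")
s=r.get_state();q=s["ee_rot"];y=np.array([2*q[0]*q[1],q[1]**2-q[0]**2])
print(s["t"],s["tool_pos"].round(4),"yaw",round(float(np.arctan2(-y[0],y[1])),4),"F",np.mean(F,0).round(3),np.std(F,0).round(3),s["gripper_width"],s["finger_force"],s["moment"].round(3))
E
python3 st.py
```

```text
2.75 [ 0.4862 -0.2514  0.303 ] yaw 0.1169 F [ 0.067 -0.524 -0.071] [0.803 2.55  0.732] 0.0849777135039498 0.0 [0.027 0.005 0.008]
```

>>> {"api": "arm_command", "payload": {"deltas": [[0.085,0,-0.002,-0.035,0],[0.085,0,0,-0.04,0],[0.085,0,0,-0.04,0],[0.085,0,0,-0.04,0],[0.085,0,0,-0.035,0],[0.085,0,0,-0.025,0],[0.085,0,0,-0.015,0],[0.085,0,0,-0.01,0]]}}

```text
t: 3.55
tool_pos: [0.4869, -0.252, 0.0626]
ee_rot: [-0.06, 0.998, 0.001, -0.0]
contact_force: [-0.2, -1.1, -0.3]
gripper_width: 0.0846
finger_force: 0.0
```

```bash
python3 st.py
```

```text
3.8 [ 0.487  -0.2536  0.0642] yaw 0.1179 F [-0.016 -0.197  0.023] [0.832 0.508 0.267] 0.08515738493250427 0.0 [-0.008  0.045 -0.008]
```

Aligned; close gently.

>>> {"api": "arm_command", "payload": {"deltas": [[0.06,0,0,0,0],[0.045,0,0,0,0],[0.04,0,0,0,0],[0.036,0,0,0,0],[0.03,0,0,0,0],[0.02,0,0,0,0],[0.02,0,0,0,0],[0.02,0,0,0,0]], "force": 50}}

```text
t: 4.6
tool_pos: [0.4867, -0.2546, 0.0637]
ee_rot: [-0.058, 0.998, -0.001, 0.001]
contact_force: [-0.2, -3.2, 6.1]
gripper_width: 0.0329
finger_force: 49.2
```

```bash
python3 st.py
```

```text
4.85 [ 0.4867 -0.2546  0.0637] yaw 0.1166 F [-0.056 -3.075  5.799] [0.622 0.589 0.375] 0.03300620058642914 49.15793225169182 [-0.611  0.091 -0.014]
```

>>> {"api": "arm_command", "payload": {"deltas": [[0.02,0,0,0.005,0],[0.02,0,0,0.01,0],[0.02,0,0,0.02,0],[0.02,0,0,0.03,0],[0.02,0,0,0.04,0],[0.02,0,0,0.04,0],[0.02,0,0,0.03,0],[0.02,0,0,0.015,0]]}}

```text
t: 5.65
tool_pos: [0.4865, -0.2537, 0.2565]
ee_rot: [-0.059, 0.998, -0.0, 0.001]
contact_force: [-1.2, 0.6, -3.6]
gripper_width: 0.0332
finger_force: 50.2
```

```bash
python3 st.py;python3 - <<'E'
from h import *
s=r.get_state();print(s["tool_pos"],s["contact_force"])
p=[s["tool_pos"][0],s["tool_pos"][1],.118];dz=s["tool_pos"][2]-.0637
im={n:cv2.cvtColor(r.snapshot(n),cv2.COLOR_RGB2BGR) for n in("scene","top")}
o=[]
for n in im:
    c=proj(n,pose(p,[[0,0,.05]])+[0,0,dz])[0].astype(int);o.append(over(im[n],n,p,c[0]-22,c[1]-18,44,37,8,dz))
cv2.imwrite("pics/c3.png",np.hstack(o))
E
```

```text
5.9 [ 0.4855 -0.2532  0.2524] yaw 0.1176 F [-0.195  0.13  -3.409] [0.972 0.621 1.053] 0.03337407631137772 50.21201312541962 [-0.017  0.031 -0.008]
[ 0.48554238 -0.25317733  0.25237759] [ 0.99269806 -0.10403856 -4.50087662]
```

View pics/c3.png

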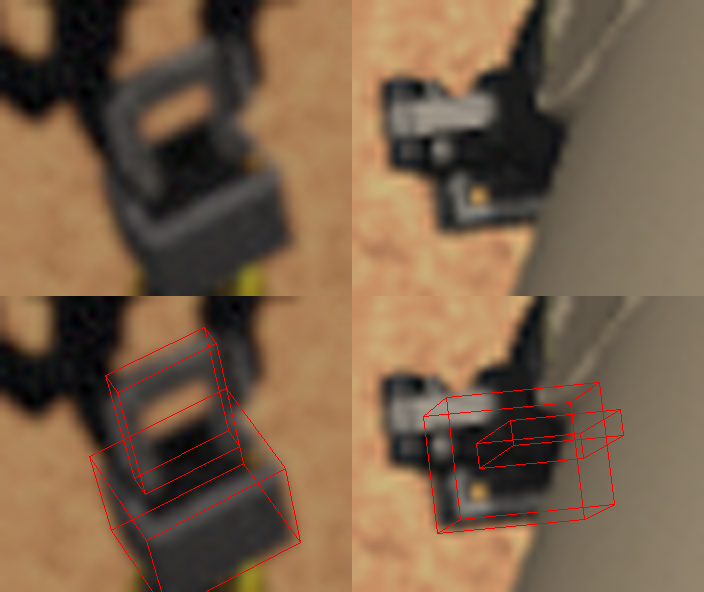

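The choke hangs upright in the grip at scene centre, about where predicted. It weighs roughly 3.5–4 N. Moving to a stand-off in front of the hook tip.

>>> {"api": "arm_command", "payload": {"deltas": [[0.02,-0.005,0.02,0,0],[0.02,-0.005,0.04,0,0.01],[0.02,-0.005,0.045,0,0.01],[0.02,-0.005,0.045,-0.005,0.01],[0.02,0,0.045,-0.01,0.012],[0.02,0,0.04,-0.01,0],[0.02,0,0.03,-0.003,0],[0.02,0,0.013,0,0]]}}

```text
t: 6.8
tool_pos: [0.4655, 0.0272, 0.2239]
ee_rot: [-0.081, 0.997, 0.0, -0.001]
contact_force: [-0.1, -0.9, -3.6]
gripper_width: 0.033
finger_force: 50.7
```

>>> {"api": "arm_command", "payload": {"deltas": [[0.02,0,0,0,0],[0.02,0,0,0,0],[0.02,0,0,0,0],[0.02,0,0,0,0],[0.02,0,0,0,0],[0.02,0,0,0,0],[0.02,0,0,0,0],[0.02,0,0,0,0]]}}

```text
t: 7.6
tool_pos: [0.4663, 0.0241, 0.2253]
ee_rot: [-0.079, 0.997, 0.0, 0.0]
contact_force: [0.7, 0.2, -2.9]
gripper_width: 0.0326
finger_force: 50.7
```

```bash
python3 st.py;python3 - <<'E'
from h import *
s=r.get_state()
dz=s["tool_pos"][2]-.0637;p=[*s["tool_pos"][:2],.16]
im={n:cv2.cvtColor(r.snapshot(n),cv2.COLOR_RGB2BGR) for n in("scene","top")}
H=np.array([[(-28,0,234),(-9,0,220)],[(-9,0,220),(9,0,220)],[(9,0,220),(26,0,230)],[(26,0,230),(113,0,230)]])/1000
E=np.vstack([edges()])
o=[]
for n in im:
    c=proj(n,[[.515,.03,.2]])[0].astype(int);ox,oy=c[0]-25,c[1]-20
    a=over(im[n],n,p,ox,oy,50,37,8,dz);h=a.shape[0]//2
    b=over(im[n],n,[.539,.035,.16],ox,oy,50,37,8,0,H)
    a[:h]=b[h:]
    o.append(a)
cv2.imwrite("pics/c4.png",np.hstack(o))
E
```

```text
7.85 [0.4663 0.0242 0.2253] yaw 0.1593 F [-0.039  0.058 -3.838] [0.665 0.107 0.56 ] 0.03339530211709759 50.701262801885605 [ 0.004  0.102 -0.027]
```

View pics/c4.png

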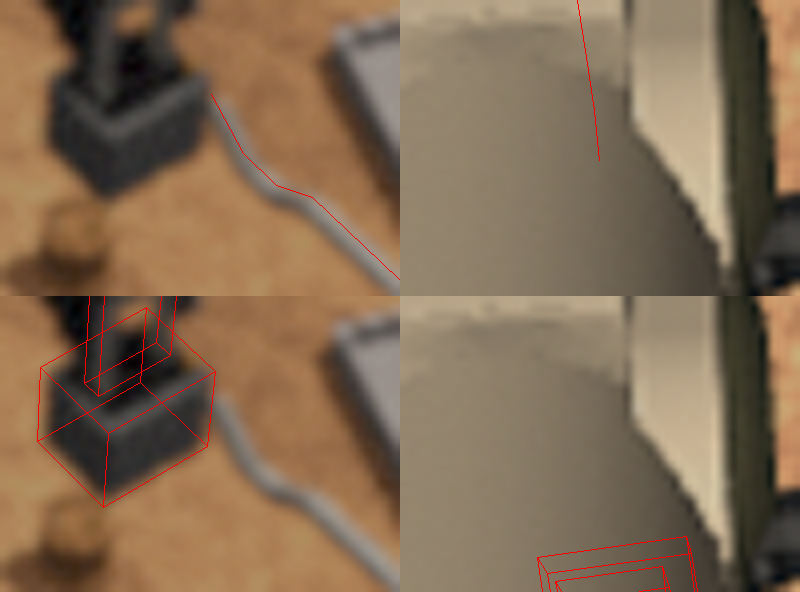

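>>> {"api": "arm_command", "payload": {"deltas": [[0.02,0.007,0.001,0,0],[0.02,0.01,0.0016,0,0],[0.02,0.01,0.0016,0,0],[0.02,0.01,0.0016,0,0],[0.02,0.01,0.0016,0,0],[0.02,0.01,0.0016,0,0],[0.02,0.01,0.0013,0,0],[0.02,0.006,0.001,0,0]]}}

```text
t: 8.75
tool_pos: [0.5405, 0.0357, 0.2252]
ee_rot: [-0.08, 0.997, -0.0, 0.0]
contact_force: [-0.2, 0.2, -4.3]
gripper_width: 0.0329
finger_force: 50.7
```

```bash
python3 st.py;python3 - <<'E'
from h import *
s=r.get_state()
dz=s["tool_pos"][2]-.0637;p=[*s["tool_pos"][:2],.16]
im=cv2.cvtColor(r.snapshot("scene"),cv2.COLOR_RGB2BGR)
H=np.array([[(-28,0,234),(-9,0,220)],[(-9,0,220),(9,0,220)],[(9,0,220),(26,0,230)],[(26,0,230),(113,0,230)]])/1000
n="scene";c=proj(n,[[.535,.035,.2]])[0].astype(int);ox,oy=c[0]-25,c[1]-25
a=over(im,n,[.539,.0355,.16],ox,oy,50,50,8,0,H)
cv2.imwrite("pics/c5.png",np.hstack([a[:400],a[400:]]))
E
```

```text
9.0 [0.5388 0.0353 0.2252] yaw 0.1591 F [ 0.06   0.168 -3.695] [1.158 0.172 0.435] 0.033019282352923215 50.72065249085426 [ 0.01   0.024 -0.033]
```

View pics/c5.png

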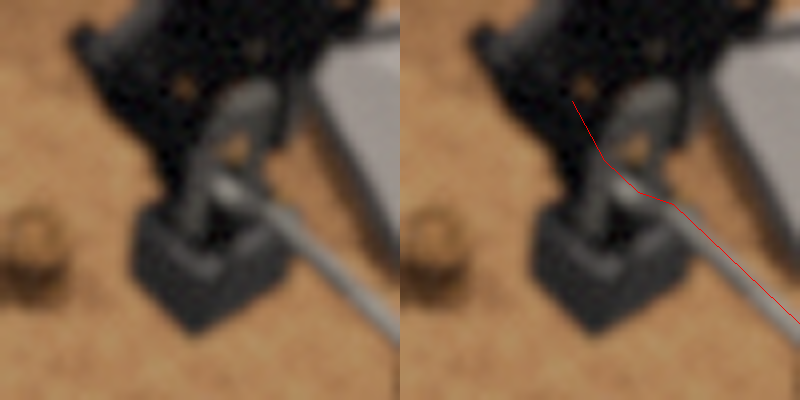

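>>> {"api": "arm_command", "payload": {"deltas": [[0.02,0,0,-0.0025,0],[0.02,0,0,-0.0025,0],[0.02,0,0,-0.0025,0],[0.02,0,0,-0.0025,0],[0.02,0,0,-0.0025,0],[0.02,0,0,-0.0025,0],[0.02,0,0,-0.0025,0],[0.02,0,0,-0.0015,0]]}}

```text
t: 9.85
tool_pos: [0.5392, 0.0355, 0.206]
ee_rot: [-0.08, 0.997, -0.0, -0.0]
contact_force: [-0.6, 0.1, -3.8]
gripper_width: 0.0333
finger_force: 50.7
```

>>> {"api": "arm_command", "payload": {"deltas": [[0.02,0,0,-0.0015,0],[0.02,0,0,-0.0015,0],[0.02,0,0,-0.0015,0],[0.02,0,0,-0.0015,0],[0.02,0,0,-0.002,0],[0.02,0,0,-0.002,0],[0.02,0,0,-0.002,0],[0.02,0,0,-0.002,0]]}}

```text
t: 10.65
tool_pos: [0.5393, 0.0355, 0.1921]
ee_rot: [-0.08, 0.997, -0.0, 0.0]
contact_force: [0.4, 0.4, -3.1]
gripper_width: 0.033
finger_force: 50.7
```

>>> {"api": "arm_command", "payload": {"deltas": [[0.02,0,0,-0.002,0],[0.02,0,0,-0.002,0],[0.02,0,0,-0.002,0],[0.02,0,0,-0.002,0],[0.02,0,0,-0.002,0],[0.02,0,0,-0.002,0],[0.02,0,0,-0.002,0],[0.02,0,0,-0.002,0]]}}

```text
t: 11.45
tool_pos: [0.5394, 0.0355, 0.1761]
ee_rot: [-0.08, 0.997, 0.0, 0.0]
contact_force: [-0.8, -1.0, -2.7]
gripper_width: 0.033
finger_force: 50.7
```

```bash
python3 st.py
```

```text
11.7 [0.5394 0.0355 0.1763] yaw 0.1592 F [-0.061 -0.    -1.982] [0.375 0.683 0.396] 0.033185439137983684 50.76195180416107 [ 0.001 -0.004  0.047]
```

>>> {"api": "arm_command", "payload": {"deltas": [[0.02,0,0,-0.002,0],[0.02,0,0,-0.002,0],[0.02,0,0,-0.002,0],[0.02,0,0,-0.002,0],[0.02,0,0,-0.002,0],[0.02,0,0,-0.002,0],[0.02,0,0,-0.002,0],[0.02,0,0,-0.002,0]]}}

```text
t: 12.5
tool_pos: [0.5394, 0.0355, 0.1601]
ee_rot: [-0.08, 0.997, 0.0, 0.0]
contact_force: [0.4, 0.3, -1.2]
gripper_width: 0.0333
finger_force: 50.8
```

>>> {"api": "arm_command", "payload": {"deltas": [[0.02,0,0,-0.002,0],[0.02,0,0,-0.002,0],[0.02,0,0,-0.002,0],[0.02,0,0,-0.002,0],[0.02,0,0,-0.001,0],[0.02,0,0,-0.001,0],[0.02,0,0,-0.001,0],[0.02,0,0,0,0]]}}

```text
t: 13.3
tool_pos: [0.5394, 0.0355, 0.1492]
ee_rot: [-0.08, 0.997, -0.0, 0.0]
contact_force: [0.2, -0.3, -0.9]
gripper_width: 0.0333
finger_force: 50.9
```

```bash
sed -i 's/range(5)/range(N)/; 1i import sys\nN=int(sys.argv[1]) if len(sys.argv)>1 else 5' st.py; python3 st.py 30
```

```text
14.8 [0.5393 0.0355 0.1493] yaw 0.1592 F [ 0.188  0.074 -0.079] [0.475 0.477 0.489] 0.032835705920060666 50.91727316379547 [-0.009 -0.085 -0.025]
```

>>> {"api": "arm_command", "payload": {"deltas": [[0.02,0,0,-0.0005,0],[0.02,0,0,-0.0005,0],[0.02,0,0,0,0],[0.02,0,0,0,0],[0.02,0,0,0,0],[0.02,0,0,0,0],[0.02,0,0,0,0],[0.02,0,0,0,0]], "force": 20}}

```text
t: 15.6
tool_pos: [0.5393, 0.0355, 0.1483]
ee_rot: [-0.08, 0.997, -0.0, 0.0]
contact_force: [0.0, -0.2, 0.1]
gripper_width: 0.0328
finger_force: 50.9
```

```bash
python3 st.py 30
```

```text
17.1 [0.5393 0.0355 0.1483] yaw 0.1592 F [ 0.58  -0.15   0.082] [0.597 0.566 0.619] 0.033214427401172864 50.94438627362251 [-0.033 -0.119  0.001]
```

Balanced; open slowly.

>>> {"api": "arm_command", "payload": {"deltas": [[0.033,0,0,0,0],[0.0335,0,0,0,0],[0.034,0,0,0,0],[0.035,0,0,0,0],[0.036,0,0,0,0],[0.037,0,0,0,0],[0.038,0,0,0,0],[0.039,0,0,0,0]], "force": 20}}

```text
t: 17.9
tool_pos: [0.5392, 0.0355, 0.1483]
ee_rot: [-0.08, 0.997, 0.0, -0.0]
contact_force: [0.2, -0.6, 0.4]
gripper_width: 0.039
finger_force: 0.0
```

>>> {"api": "arm_command", "payload": {"deltas": [[0.042,0,0,0,0],[0.046,0,0,0,0],[0.05,0,0,0,0],[0.055,0,0,0,0],[0.06,0,0,0,0],[0.065,0,0,0,0],[0.07,0,0,0,0],[0.07,0,0,0,0]]}}

```text
t: 18.7
tool_pos: [0.5393, 0.0355, 0.1483]
ee_rot: [-0.08, 0.997, 0.0, 0.0]
contact_force: [-0.9, 0.3, 0.8]
gripper_width: 0.0703
finger_force: 0.0
```

```bash
python3 - <<'E'
from h import *
print(r.get_state()["gripper_width"])
g=[];
for i in range(20):
    im=r.snapshot("scene")
    if i%5==0: g.append(cv2.cvtColor(im,cv2.COLOR_RGB2BGR))
c=proj("scene",[[.539,.0355,.13]])[0].astype(int);print(c)
f=[cv2.resize(x[c[1]-25:c[1]+25,c[0]-25:c[0]+25],None,fx=6,fy=6,interpolation=cv2.INTER_CUBIC) for x in (g[0],g[3])]
cv2.imwrite("pics/c6.png",np.hstack(f))
print([round(float(cv2.absdiff(x,g[3])[c[1]-25:c[1]+25,c[0]-25:c[0]+25].mean()),2) for x in g])
E
python3 st.py 2
```

```text
0.07030595271531977
[281 209]
[2.19, 2.11, 2.18, 0.0]
19.8 [0.5393 0.0355 0.1483] yaw 0.1591 F [-0.369 -0.735  0.315] [0.542 0.104 0.09 ] 0.06989549491775762 0.0 [-0.006  0.077 -0.021]
```

View pics/c6.png

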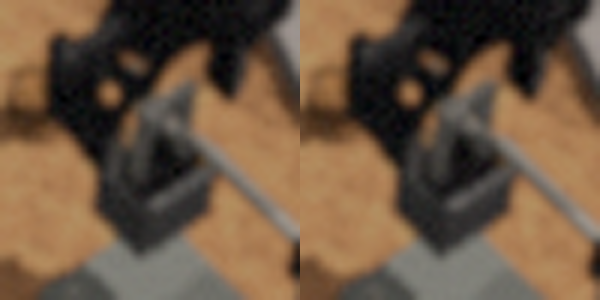

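Run:
```python
from h import *
im=cv2.cvtColor(r.snapshot("scene"),cv2.COLOR_RGB2BGR)
a=over(im,"scene",[.5393,.0355,.16],258,190,40,42,9,.0846)
cv2.imwrite("pics/c7.png",np.hstack([a[:378],a[378:]]))
```

```text
(no output)
```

View pics/c7.png

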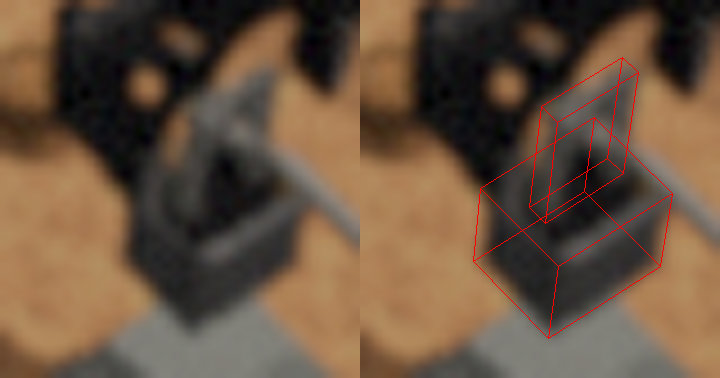

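Hanging on the saddle: the block is around crop (215,220) and the overlay matches. The fingers stand clear on both sides. I'll wait a little more, then take hold gently.

>>> {"api": "arm_command", "payload": {"deltas": [[0.07,0,0,0,0],[0.07,0,0,0,0],[0.07,0,0,0,0],[0.07,0,0,0,0],[0.07,0,0,0,0],[0.07,0,0,0,0],[0.07,0,0,0,0],[0.07,0,0,0,0]]}}

```text
t: 20.65
tool_pos: [0.5393, 0.0355, 0.1483]
ee_rot: [-0.08, 0.997, 0.0, 0.0]
contact_force: [0.4, -0.1, 0.5]
gripper_width: 0.0699
finger_force: 0.0
```

>>> {"api": "arm_command", "payload": {"deltas": [[0.065,0,0,0,0],[0.06,0,0,0,0],[0.055,0,0,0,0],[0.05,0,0,0,0],[0.046,0,0,0,0],[0.042,0,0,0,0],[0.04,0,0,0,0],[0.038,0,0,0,0]], "force": 20}}

```text
t: 21.45
tool_pos: [0.5393, 0.0355, 0.1483]
ee_rot: [-0.08, 0.997, 0.0, 0.0]
contact_force: [0.5, -0.5, 0.4]
gripper_width: 0.038
finger_force: 0.0
```

>>> {"api": "arm_command", "payload": {"deltas": [[0.037,0,0,0,0],[0.036,0,0,0,0],[0.0355,0,0,0,0],[0.035,0,0,0,0],[0.0345,0,0,0,0],[0.034,0,0,0,0],[0.0335,0,0,0,0],[0.033,0,0,0,0]], "force": 20}}

```text
t: 22.25
tool_pos: [0.5393, 0.0355, 0.1483]
ee_rot: [-0.08, 0.997, -0.0, 0.0]
contact_force: [-0.1, -0.2, -0.6]
gripper_width: 0.0338
finger_force: 20.3
```

>>> {"api": "arm_command", "payload": {"deltas": [[0.031,0,0,0,0],[0.028,0,0,0,0],[0.02,0,0,0,0],[0.02,0,0,0,0],[0.02,0,0,0,0],[0.02,0,0,0,0],[0.02,0,0,0,0],[0.02,0,0,0,0]], "force": 50}}

```text
t: 23.05
tool_pos: [0.5393, 0.0355, 0.1483]
ee_rot: [-0.08, 0.997, -0.0, 0.0]
contact_force: [-0.2, -0.9, 0.9]
gripper_width: 0.0332
finger_force: 49.5
```

```bash
python3 st.py 10
```

```text
23.55 [0.5393 0.0355 0.1483] yaw 0.1592 F [ 0.107 -0.71   0.256] [0.252 0.299 0.527] 0.03286575935458123 49.54303175210953 [-0.078 -0.002 -0.032]
```

>>> {"api": "arm_command", "payload": {"deltas": [[0.02,0,0,0.001,0],[0.02,0,0,0.002,0],[0.02,0,0,0.002,0],[0.02,0,0,0.002,0],[0.02,0,0,0.002,0],[0.02,0,0,0.002,0],[0.02,0,0,0.002,0],[0.02,0,0,0.002,0]]}}

```text
t: 24.35
tool_pos: [0.5393, 0.0355, 0.1634]
ee_rot: [-0.08, 0.997, -0.0, 0.0]
contact_force: [0.3, 0.3, -0.8]
gripper_width: 0.0329
finger_force: 49.6
```

>>> {"api": "arm_command", "payload": {"deltas": [[0.02,0,0,0.002,0],[0.02,0,0,0.002,0],[0.02,0,0,0.002,0],[0.02,0,0,0.002,0],[0.02,0,0,0.002,0],[0.02,0,0,0.002,0],[0.02,0,0,0.002,0],[0.02,0,0,0.002,0]]}}

```text
t: 25.15
tool_pos: [0.5393, 0.0355, 0.1794]
ee_rot: [-0.08, 0.997, -0.0, -0.0]
contact_force: [0.1, -0.4, -1.5]
gripper_width: 0.0329
finger_force: 49.7
```

>>> {"api": "arm_command", "payload": {"deltas": [[0.02,0,0,0.002,0],[0.02,0,0,0.002,0],[0.02,0,0,0.002,0],[0.02,0,0,0.002,0],[0.02,0,0,0.002,0],[0.02,0,0,0.002,0],[0.02,0,0,0.002,0],[0.02,0,0,0.002,0]]}}

```text
t: 25.95
tool_pos: [0.5392, 0.0356, 0.1954]
ee_rot: [-0.08, 0.997, 0.0, -0.0]
contact_force: [0.5, 0.2, -3.3]
gripper_width: 0.033
finger_force: 49.8
```

>>> {"api": "arm_command", "payload": {"deltas": [[0.02,0,0,0.0015,0],[0.02,0,0,0.0015,0],[0.02,0,0,0.001,0],[0.02,0,0,0.001,0],[0.02,0,0,0.001,0],[0.02,0,0,0.0015,0],[0.02,0,0,0.002,0],[0.02,0,0,0.002,0]]}}

```text
t: 26.75
tool_pos: [0.5393, 0.0355, 0.2069]
ee_rot: [-0.08, 0.997, 0.0, -0.0]
contact_force: [-0.2, -0.2, -3.8]
gripper_width: 0.0331
finger_force: 49.9
```

>>> {"api": "arm_command", "payload": {"deltas": [[0.02,0,0,0.0025,0],[0.02,0,0,0.0025,0],[0.02,0,0,0.0025,0],[0.02,0,0,0.0025,0],[0.02,0,0,0.0025,0],[0.02,0,0,0.0025,0],[0.02,0,0,0.002,0],[0.02,0,0,0.0015,0]]}}

```text
t: 27.55
tool_pos: [0.5393, 0.0355, 0.2255]
ee_rot: [-0.08, 0.997, 0.0, 0.0]
contact_force: [0.4, 0.4, -3.1]
gripper_width: 0.0331
finger_force: 49.9
```

```bash
python3 st.py 3
```

```text
27.7 [0.5393 0.0355 0.2253] yaw 0.1593 F [ 0.302  0.412 -3.363] [0.116 0.42  0.196] 0.03308620841314703 49.91160660982132 [0.004 0.028 0.02 ]
```

>>> {"api": "arm_command", "payload": {"deltas": [[0.02,-0.006,-0.001,0,0],[0.02,-0.01,-0.0016,0,0],[0.02,-0.01,-0.0016,0,0],[0.02,-0.01,-0.0016,0,0],[0.02,-0.01,-0.0016,0,0],[0.02,-0.01,-0.0016,0,0],[0.02,-0.01,-0.0015,0,0],[0.02,-0.01,-0.0015,0,0]]}}

```text
t: 28.5
tool_pos: [0.4625, 0.0234, 0.2254]
ee_rot: [-0.079, 0.997, 0.0, 0.0]
contact_force: [0.4, -0.2, -3.4]
gripper_width: 0.0328
finger_force: 49.9
```

>>> {"api": "arm_command", "payload": {"deltas": [[0.02,-0.005,0.01,0,0],[0.02,-0.006,0.03,0,0],[0.02,-0.006,0.04,0,0],[0.02,-0.006,0.04,0,0],[0.02,-0.006,0.04,0,0],[0.02,-0.004,0.035,0,0],[0.02,-0.002,0.027,0,0],[0.02,0,0.012,0,0]]}}

```text
t: 29.3
tool_pos: [0.4274, 0.2613, 0.2252]
ee_rot: [-0.082, 0.997, 0.001, 0.0]
contact_force: [0.1, -0.3, -2.9]
gripper_width: 0.0327
finger_force: 50.5
```

>>> {"api": "arm_command", "payload": {"deltas": [[0.02,0,0,-0.01,0],[0.02,0,0,-0.02,0],[0.02,0,0,-0.025,0],[0.02,0,0,-0.025,0],[0.02,0,0,-0.025,0],[0.02,0,0,-0.02,0],[0.02,0,0,-0.01,0],[0.02,0,0,-0.005,0]]}}

```text
t: 30.1
tool_pos: [0.4282, 0.2562, 0.0843]
ee_rot: [-0.079, 0.997, -0.001, -0.001]
contact_force: [0.8, -0.2, -3.0]
gripper_width: 0.0329
finger_force: 50.4
```

```bash
python3 st.py 5
python3 - <<'E'
from h import *
s=r.get_state();p=[*s["tool_pos"][:2],.16];dz=s["tool_pos"][2]-.0637
im={n:cv2.cvtColor(r.snapshot(n),cv2.COLOR_RGB2BGR) for n in("scene","top")}
o=[]
for n in im:
    c=proj(n,[[.425,.258,.05]])[0].astype(int);o.append(over(im[n],n,p,c[0]-32,c[1]-25,64,48,6,dz))
cv2.imwrite("pics/c8.png",np.hstack(o))
E
```

```text
30.35 [0.4288 0.2576 0.0861] yaw 0.159 F [ 0.07  -0.304 -3.729] [0.628 0.332 0.376] 0.03300845743714851 50.43057560920715 [ 0.011 -0.054  0.002]
```

View pics/c8.png

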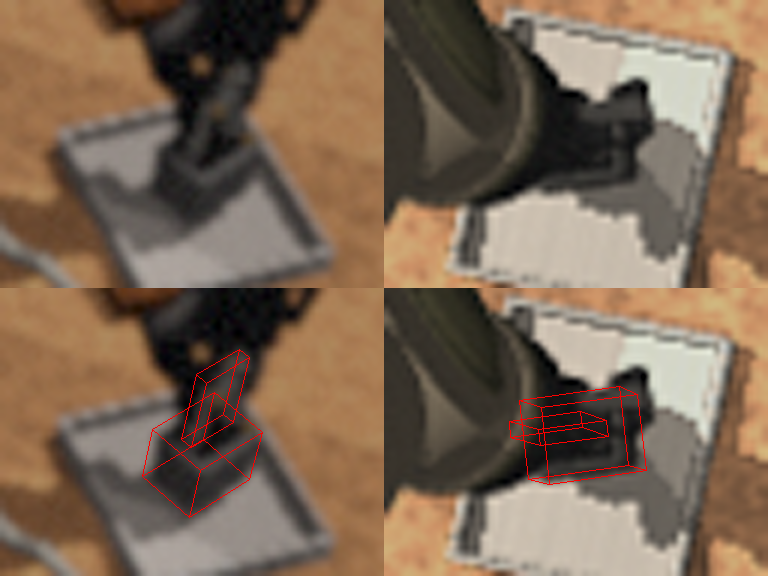

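The choke is over the middle of the aluminium tray, at about crop (205,180) scene and (590,140) top. Lowering slowly.

>>> {"api": "arm_command", "payload": {"deltas": [[0.02,0,0,-0.003,0],[0.02,0,0,-0.003,0],[0.02,0,0,-0.003,0],[0.02,0,0,-0.002,0],[0.02,0,0,-0.002,0],[0.02,0,0,-0.001,0],[0.02,0,0,-0.001,0],[0.02,0,0,0,0]]}}

```text
t: 31.25
tool_pos: [0.4283, 0.2575, 0.0701]
ee_rot: [-0.08, 0.997, -0.0, -0.0]
contact_force: [-0.5, -0.0, -4.6]
gripper_width: 0.0329
finger_force: 50.5
```

```bash
python3 st.py 8
```

```text
31.65 [0.4283 0.2575 0.0703] yaw 0.1592 F [-1.000e-03  2.940e-01 -3.887e+00] [0.476 0.335 0.621] 0.03285105633053187 50.50534129142761 [ 0.018 -0.002 -0.012]
```

>>> {"api": "arm_command", "payload": {"deltas": [[0.02,0,0,-0.0005,0],[0.02,0,0,-0.0005,0],[0.02,0,0,-0.0003,0],[0.02,0,0,-0.0003,0],[0.02,0,0,0,0],[0.02,0,0,0,0],[0.02,0,0,0,0],[0.02,0,0,0,0]]}}

```text
t: 32.45
tool_pos: [0.4283, 0.2575, 0.0687]
ee_rot: [-0.08, 0.997, 0.0, 0.0]
contact_force: [-0.6, -0.7, -1.8]
gripper_width: 0.0329
finger_force: 50.9
```

```bash
python3 st.py 8
```

```text
32.85 [0.4283 0.2575 0.0687] yaw 0.1593 F [-0.441 -0.539 -0.564] [0.522 0.356 0.503] 0.03322931625649472 50.90338736772537 [-0.082  0.156 -0.026]
```

Contact made, with nearly all the weight on the tray. One more touch down, then release.

>>> {"api": "arm_command", "payload": {"deltas": [[0.02,0,0,-0.0003,0],[0.02,0,0,0,0],[0.02,0,0,0,0],[0.033,0,0,0,0],[0.034,0,0,0,0],[0.036,0,0,0,0],[0.038,0,0,0,0],[0.042,0,0,0,0]]}}

```text
t: 33.65
tool_pos: [0.4285, 0.2576, 0.0684]
ee_rot: [-0.079, 0.997, 0.0, 0.0]
contact_force: [0.2, -0.3, 0.4]
gripper_width: 0.0417
finger_force: 0.0
```

>>> {"api": "arm_command", "payload": {"deltas": [[0.05,0,0,0,0],[0.06,0,0,0,0],[0.07,0,0,0,0],[0.08,0,0,0,0],[0.085,0,0,0.005,0],[0.085,0,0,0.02,0],[0.085,0,0,0.035,0],[0.085,0,0,0.045,0]]}}

```text
t: 34.45
tool_pos: [0.4275, 0.2569, 0.1737]
ee_rot: [-0.08, 0.997, -0.001, -0.001]
contact_force: [0.2, 0.1, 0.1]
gripper_width: 0.0854
finger_force: 0.0
```

>>> {"api": "arm_command", "payload": {"deltas": [[0.085,0,0,0.045,0],[0.085,0,0.03,0.02,0],[0.085,0,0.04,0,0],[0.085,0,0.04,0,0],[0.085,0,0.04,0,0],[0.085,0,0.04,0,0],[0.085,0,0.02,0,0],[0.085,0,0,0,0]]}}

```text
t: 35.25
tool_pos: [0.4269, 0.4709, 0.2381]
ee_rot: [-0.082, 0.997, 0.001, -0.0]
contact_force: [-0.3, 0.3, -0.0]
gripper_width: 0.0848
finger_force: 0.0
```

```bash
python3 st.py 5
python3 - <<'E'
from h import *
p=[.4283,.2575,.16]
im={n:cv2.cvtColor(r.snapshot(n),cv2.COLOR_RGB2BGR) for n in("scene","top")}
o=[]
c=proj("scene",[[.425,.258,.05]])[0].astype(int);a=over(im["scene"],"scene",p,c[0]-32,c[1]-25,64,48,6,.005)
b=np.zeros((576,410,3),np.uint8);b[:308]=cv2.resize(im["top"],(410,308))
cv2.imwrite("pics/c9.png",np.hstack([a,b]))
E
```

```text
35.5 [0.4287 0.466  0.2386] yaw 0.1577 F [-0.075 -0.021  0.031] [0.389 0.68  0.295] 0.08497717177810132 0.0 [-0.008  0.044  0.02 ]
```

View pics/c9.png

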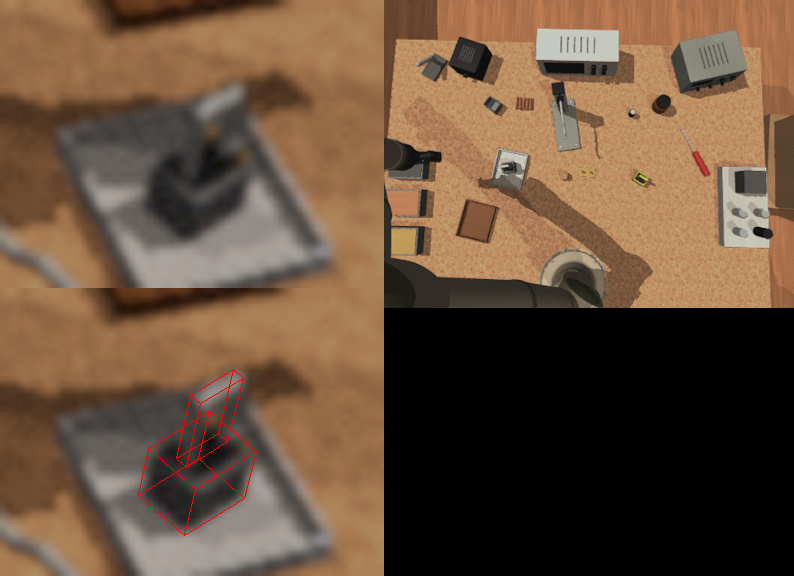

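The choke stands upright on the tray floor at crop (200,195), the other parts have not moved, and the arm is clear. Handing in.

```bash
python3 -c "
from workcell import r
print(r.hand_in())"
```

```text
the job is handed in; nothing more can be done
None
```

The choke hung free on the scale for over two seconds (about 3.7 N, hook down about 53 mm), now stands upright on the aluminium tray's floor, and the job is handed in at about 35.6 s.

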